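Hang the varnished pail to dry and set the blower

TASK

Hang the small wooden stave pail on the drying stand's hook, with the hook under about the middle of the pail's crossbar handle, and let go so that it hangs freely and upright. Then turn the selector on top of the drying blower until its pointer stands at the two-dot mark. Do not tip the pail over, and leave everything else on the bench where it is.

Things in the scene. Friction and masses are not known exactly. Their poses are not given: they have to be found in the camera images.
- pail: Small open pail of pale wooden staves with two steel hoops, 0.35 kg, outside diameter 112 mm, wall 8 mm, rim 85 mm above its bottom. Two facing staves (at +y and -y, 26 mm wide, 8 mm thick) rise to 168 mm as ears, joined by a round wooden crossbar along y, the handle: no other thing here has one. Origin: centre of the underside, z up. Stands upright on the bench among other round vessels.
- pail_bar (a point): Middle of the pail's crossbar, on its axis, 150 mm above the pail's bottom. The bar is 14 mm thick and runs along the pail's y, with 96 mm free between the ears; 58 mm free height between bar and rim.
- stand: Fixed drying stand: dark wooden foot 150 x 150 x 14 mm (centre at x = +55 mm), steel post 18 mm thick at x = +105 mm, 230 mm high, and one hook arm of 10 mm round steel pointing to -x, roughly at the robot. The arm's axis falls from height 228 mm at the post to 210 mm at x = +10 mm, is level to x = -10 mm (the seat), then turns up to the tip. Origin: on the bench under the seat, z up.
- hook_seat (a point): Top of the hook arm at the seat, where the crossbar is to rest, 215 mm above the bench. A bar lying here has its axis 7 mm above this point.
- hook_tip (a point): Top end of the upturned tip, 24 mm from the seat along the stand's -x and 22 mm above it (237 mm above the bench).
- blower: Fixed grey drying blower, a box 220 x 220 mm, top 110 mm above the bench, grille at its -y side. Origin: centre of its underside, z up. Black marks on its top, 97 mm from the selector's axis: short bar (off) towards the blower's +y, one dot 45 degrees clockwise of it seen from above, two dots at 90 degrees (blower's +x, away from the robot), three dots at 135 degrees.
- selector_axis (a point): Point on the selector's vertical turning axis at the height of the blower's top, in the middle of the top.
- selector (a joint): Black pointer bar with a white line on the blower's top: 14 mm wide, reaching 80 mm out from the axis, hub diameter 42 mm, occupying 7 to 29 mm above the top. Angle in rad, clockwise from above: 0 at the off bar (blower's +y), 0.785 one dot, 1.571 two dots (blower's +x), 2.356 three dots (stop). Stiff (0.12 N m), stays where left; can be pushed from the side.
- cup: Bystander: stave cup without handle, diameter 88 mm, height 95 mm. Origin at the centre of its underside.
- tin: Bystander: closed metal varnish tin, diameter 84 mm, height 100 mm. Origin at the centre of its underside.
- slice: Bystander: flat slice of a log, diameter 124 mm, 22 mm thick. Origin at the centre of its underside.
- stack: Bystander: stack of crosswise staves, 128 x 128 mm, 59 mm high. Origin at the centre of its underside.
- mallet: Bystander: hammer lying flat at the back right of the bench.
- brush: Bystander: brush lying flat near the robot, right of it.
- glue: Bystander: closed glue bottle, diameter 60 mm, height 150 mm, at the back. Origin at the centre of its underside.
Things that resemble listed ones, but are neither listed nor needed, are in the scene too. Leave any purple look-alike of the pail alone.

How it is judged:
By the outcome, as a careful person would: the job done as asked, in the order asked, and still so for the second after the job is handed in, with the robot touching nothing.
It also fails if it takes over 61 s, if anything falls off the work surface, if the arm or the gripper's body presses on something with over 40 N, if the wrist force passes 120 N, or if a joint passes its speed limit or range.

ROBOT

A 6-joint arm with a two-finger parallel gripper is mounted at the origin on the work surface. World frame = base frame: x ahead of the robot, y to its left, z up, the work surface at z = 0. Lengths are in mm, angles in degrees, forces in N, time in s.
With the tool pointing down it reaches from about 325 to 850 mm from the base axis. Payload 15.5 kg.
Tool frame: the origin (TCP) lies at the centre of the arm's flange, where the gripper is bolted on; the fingertips stand 191 mm ahead of it and the grasp point (between the pads) lies 172 mm ahead of it (r.grasp_offset is the z of the grasp point in the tool frame, in mm); z points along the fingers, y is the line along which they close (so a half turn about z gives the same grasp; the last joint's range is limited). The gripper opens to 91 mm and grips with 3 to 60 N. Pads are 32 mm wide; open, the fingers measure 118 mm over their backs; the gripper's body (76 mm by 178 mm) begins 60 mm behind the grasp point.
Start: joints at [-81.045, 28.281, 77.091, -0, 74.628, -5.472], TCP at [155.719, -605.293, 404.715] pointing down, gripper open.
Joint ranges: [-166.48, 166.48], [-47.26, 123.95], [12.59, 153.08], [-70.14, 250.14], [6.76, 159.57], [-176.63, 176.63]. Speed limits (degrees/s): [108.29, 108.29, 147.25, 172.46, 172.46, 172.46].

INTERFACE

Orientations are given as [roll, pitch, yaw] about the fixed x, y, z axes, in that order (R = Rz(yaw) Ry(pitch) Rx(roll)).
In Python, from workcell import r gives the robot as it stands. Calls block until the motion is done:
- r.move_to(position, orientation): joint-space move of the TCP to a pose.
- r.movel(position, ori=None, speed=150, threshold=None): straight line of the TCP; ori=None keeps the orientation; speed is the mean speed in mm/s. With threshold (N) it stops when the force on the tool has changed by that much, and returns True; else False.
- r.move_joints(angles): joint-space move.
- r.move_gripper(opening): opening from 0.0 (shut) to 1.0 (fully open); the grip force is fixed at half the most; returns when the fingers have stopped.
- r.sleep(seconds).
- r.ik(position, orientation): joint angles nearest the present ones, or None.
- r.get_state(): the state.
- r.grab_frame(name): name is "scene" or "top" or "wrist"; returns a dict with "pixels" (400x640x3 uint8, red, green, blue), "K" (3x3 intrinsics, pixels), "eye" and "attitude" of the camera in the world. Camera axes: x right, y down, z forward; pixel columns grow to the right and rows downward; lengths in mm; the calibration is good to about 2 mm. A picture is of the moment at which its call begins. There is no depth.
A pose or a line that the arm cannot do raises r.PlanningError and nothing moves.
- r.close_job(): hands the job in; it is judged then, once.
Trained networks look in a picture, given as the dict that the camera call returned (one of the last four; its "shot" number tells which), for a name from the list of things; names that differ only in an ending like _2 or _b are one class to them, and where a whole thing is asked for, a point or a joint stands for the part that bears it (a point fixed in the world has none). Each returns a list of dicts, best first, with "conf" (0 to 1); they miss things now and then, are a little off and sometimes report something else, mostly with a low value. They report only what shows in the picture. A call takes as long as a camera call. They do not tell look-alikes from the thing itself.
- r.recognise(picture, label): "bbox" ([centre column, centre row, width, height] in pixels, round what is visible of it).
- r.silhouettes(picture, label): "pixels" (400x640 bool, what is visible of it) and "bbox" ([centre column, centre row, width, height] in pixels, round what is visible of it).
The state is a dict: "time": time; "joints": joint angles; "joint_vel": joint speeds; "joint_torque": joint torques, N m; "position": TCP position; "tcp_rot": TCP orientation; "ft_force": force on the tool from outside, world axes, zero at the start; "moment": the same for the moment, N m; "gripper_width": opening from 0.0 (shut) to 1.0 (fully open); "grasp_force": force on a finger pad.
Only numpy, scipy, OpenCV 4.12 (cv2) and the standard library are available. Lean on these libraries where they do the work, as an engineer would, in place of code of your own. Each camera call takes 0.05 s, during which the arm holds its last target. There are 200 camera calls.

## Working session

There is one attempt and no reset: what is moved stays moved. The work goes in short steps, each a Python script; the robot and the scene stay as the last script left them, time stands still between calls to the robot, and variables do not carry over. Pictures are saved under pics/ and viewed, at most 10 in all, crops included, and the job is handed in when it is done.

```bash
mkdir -p pics; ls; cat > h.py <<'E'
import numpy as np, cv2
from workcell import r
def save(f,n): cv2.imwrite('pics/'+n,f['pixels'][:,:,::-1])
def ray(f,u,v):
    A=np.array(f['attitude'],float)
    if A.shape!=(3,3):
        from scipy.spatial.transform import Rotation as R
        A=R.from_euler('xyz',A,degrees=True).as_matrix()
    d=A@np.linalg.inv(np.array(f['K']))@np.array([u,v,1.0]); return np.array(f['eye'],float),d/np.linalg.norm(d)
def onz(f,u,v,z):
    e,d=ray(f,u,v); return e+d*(z-e[2])/d[2]
def tri(*obs):
    M=np.zeros((3,3));b=np.zeros(3)
    for f,u,v in obs:
        e,d=ray(f,u,v);P=np.eye(3)-np.outer(d,d);M+=P;b+=P@e
    p=np.linalg.solve(M,b)
    return p,[np.linalg.norm((np.eye(3)-np.outer(ray(*o)[1],ray(*o)[1]))@(p-ray(*o)[0])) for o in obs]
E
python3 - <<'E'
from h import *
import pickle
F={}
for n in('scene','top'):
    f=r.grab_frame(n);F[n]=f;save(f,n+'0.png');print(n,f['eye'],f['attitude'],f['K'])
    for l in['pail','pail_bar','stand','hook_seat','hook_tip','blower','selector_axis','selector','cup','tin','slice','stack','mallet','brush','glue']:
        try: print(l,[(np.round(d['bbox']).tolist(),round(d['conf'],2)) for d in r.recognise(f,l)[:4]])
        except Exception as e: print(l,e)
pickle.dump(F,open('F.pkl','wb'));print(r.get_state()['time'])
E
```

```text
pics
scene [1253.71924998 -304.23017183 1418.03602424] [-146.84300472   -0.45792094   71.67168933] [[497.48648721   0.         323.90912706]
 [  0.         497.48648721 195.65725649]
 [  0.           0.           1.        ]]
pail [([218.0, 157.0, 39.0, 51.0], 0.8), ([222.0, 234.0, 47.0, 56.0], 0.74)]
pail_bar [([221.0, 234.0, 43.0, 55.0], 0.98), ([218.0, 155.0, 42.0, 54.0], 0.64)]
stand [([372.0, 250.0, 59.0, 80.0], 0.92)]
hook_seat [([375.0, 247.0, 59.0, 84.0], 0.68), ([458.0, 185.0, 31.0, 14.0], 0.44)]
hook_tip [([374.0, 246.0, 61.0, 89.0], 0.97)]
blower [([448.0, 199.0, 92.0, 83.0], 0.81)]
selector_axis [([444.0, 199.0, 90.0, 81.0], 0.91)]
selector [([459.0, 185.0, 29.0, 13.0], 0.82)]
cup [([264.0, 267.0, 32.0, 38.0], 0.55), ([371.0, 246.0, 56.0, 88.0], 0.47)]
tin [([279.0, 225.0, 30.0, 41.0], 0.97), ([263.0, 267.0, 32.0, 40.0], 0.54)]
slice [([342.0, 187.0, 40.0, 30.0], 0.85)]
stack [([307.0, 314.0, 60.0, 59.0], 0.69)]
mallet [([218.0, 312.0, 32.0, 86.0], 0.79)]
brush [([241.0, 203.0, 58.0, 10.0], 0.84)]
glue [([446.0, 253.0, 27.0, 32.0], 0.94), ([224.0, 233.0, 45.0, 59.0], 0.4)
[... 335 characters left out ...]
], 0.65)]
stand [([295.0, 144.0, 48.0, 60.0], 0.6), ([363.0, 124.0, 44.0, 39.0], 0.33)]
hook_seat [([293.0, 145.0, 48.0, 54.0], 0.62)]
hook_tip []
blower []
selector_axis [([205.0, 184.0, 71.0, 66.0], 0.64)]
selector []
cup [([384.0, 169.0, 29.0, 30.0], 0.63), ([377.0, 241.0, 25.0, 13.0], 0.22)]
tin [([362.0, 208.0, 26.0, 25.0], 0.64)]
slice [([290.0, 231.0, 36.0, 40.0], 0.62), ([233.0, 133.0, 24.0, 22.0], 0.62), ([294.0, 145.0, 46.0, 58.0], 0.48)]
stack [([362.0, 122.0, 46.0, 40.0], 0.72), ([385.0, 168.0, 32.0, 35.0], 0.37)]
mallet [([434.0, 152.0, 22.0, 77.0], 0.85)]
brush [([380.0, 242.0, 24.0, 13.0], 0.75), ([362.0, 207.0, 29.0, 28.0], 0.17)]
glue [([233.0, 131.0, 21.0, 20.0], 0.58)]
1.6
```

```bash
python3 - <<'E'
import cv2
a=cv2.imread('pics/scene0.png');b=cv2.imread('pics/top0.png')
cv2.imwrite('pics/s1.png',cv2.resize(a[120:360,190:510],(800,600),interpolation=cv2.INTER_CUBIC))
cv2.imwrite('pics/t1.png',cv2.resize(b[90:330,150:470],(800,600),interpolation=cv2.INTER_CUBIC))
E
```

```text
(no output)
```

View pics/s1.png

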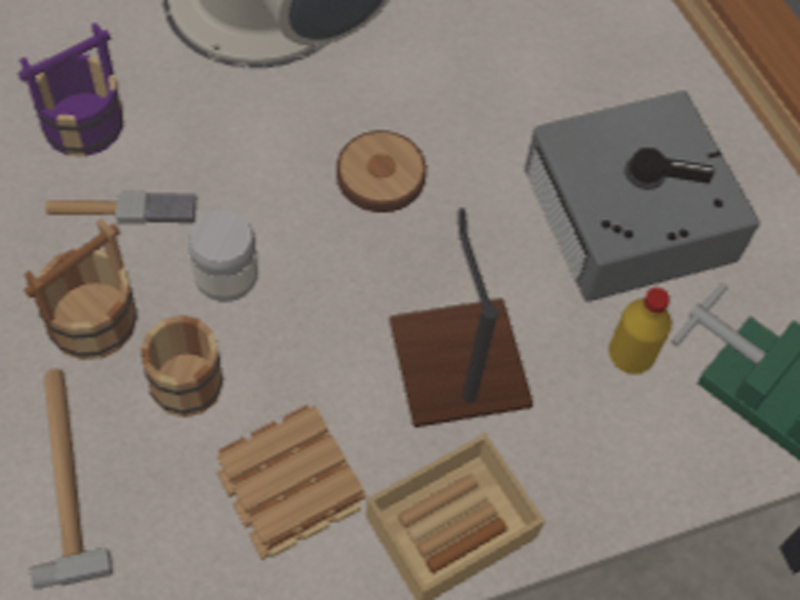

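View pics/t1.png

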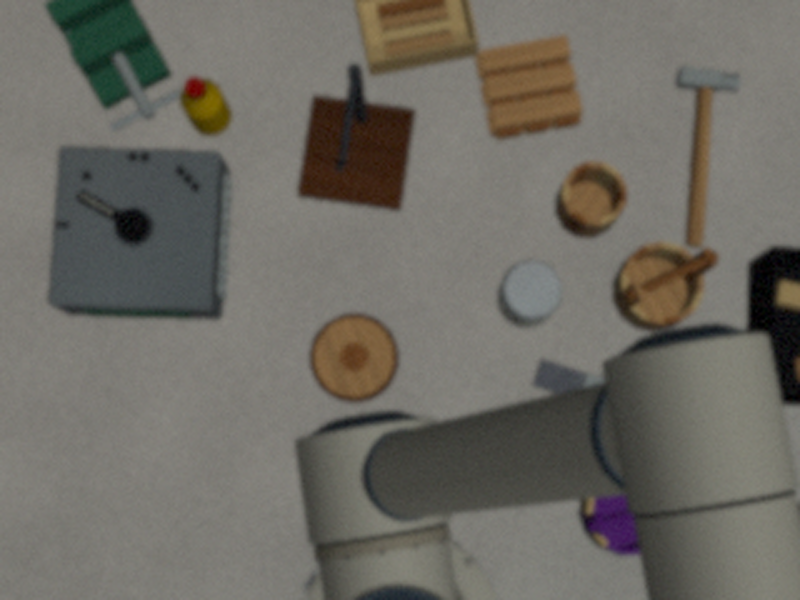

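The scene view shows two pails. The purple look-alike is at full-image px (218,157) and the plain wooden one is at (222,234), or (414,204) in the top view. The wooden one fits the description: pale staves, two steel hoops and a wooden crossbar. The stand's hook tip is at scene px (375,204). The selector pointer, at scene px (450,186), stands between the off bar and one dot. Next I'll triangulate coarse positions.

```bash
python3 - <<'E'
from h import *
import pickle
F=pickle.load(open('F.pkl','rb'));s,t=F['scene'],F['top']
S=lambda u,v:(s,u/2.5+190,v/2.5+120)
T=lambda u,v:(t,u/2.5+150,v/2.5+90)
for n,a,b in[('barend_-y',(113,233),(710,259)),('barend_+y',(36,283),(629,297)),('hub',(647,160),(133,222)),('ptip',(711,172),(84,196)),('hooktip',(462,212),(340,165)),('posttop',(489,308),(356,70)),('2dots',(678,236),(138,157)),('off',(713,154),(62,224)),('3dots',(617,229),(187,179))]:
    p,e=tri(S(*a),T(*b));print(n,p.round(),np.round(e,1))
c=cv2.imread('pics/scene0.png')[200:270,190:260];d=cv2.imread('pics/scene0.png')[195:300,330:435]
cv2.imwrite('pics/c1.png',np.hstack([cv2.resize(x,(400,400),interpolation=cv2.INTER_CUBIC) for x in(c,d)]))
E
```

```text
barend_-y [ 484. -346.  234.] [44.4 44.4]
barend_+y [ 445. -363.   65.] [47.5 47.5]
hub [541. 354. 136.] [0.7 0.7]
ptip [579. 424. 130.] [2.6 2.6]
hooktip [595.  74. 233.] [0.6 0.6]
posttop [719.  55. 236.] [1.4 1.4]
2dots [638. 357. 103.] [0.5 0.5]
off [544. 455. 108.] [0.3 0.3]
3dots [607. 289. 105.] [0.2 0.2]
```

View pics/c1.png

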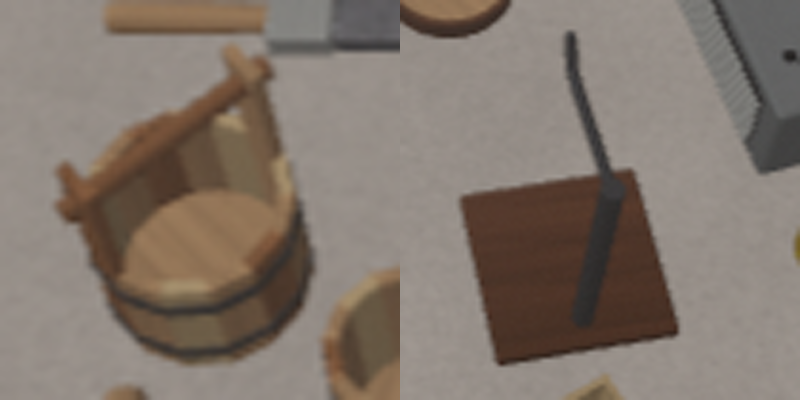

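The crop confirms the plain wooden pail, with its crossbar running from px (202,236) to (236,212) in the scene view. I had swapped the bar ends when pairing the two views. The hook and blower points agree with the text. I'll fix the pairing, then take two wrist views above each of the pail and the hook.

```bash
python3 - <<'E'
from h import *
import pickle
F=pickle.load(open('F.pkl','rb'));s,t=F['scene'],F['top']
T=lambda u,v:(t,u/2.5+150,v/2.5+90)
a,ea=tri((s,202.3,235.9),T(712,258));b,eb=tri((s,236,212.3),T(629,297));print(a.round(),b.round(),ea,eb,((a+b)/2).round(),np.linalg.norm(a-b))
m=(a+b)/2
f=r.grab_frame('wrist');st=r.get_state()
print('cam rel',np.array(f['eye'])-st['position'],f['attitude'],st['tcp_rot'])
yaw=st['tcp_rot'][2]
G={}
for k,(x,y) in {'p1':(m[0]-110,m[1]+30),'p2':(m[0]-40,m[1]+110)}.items():
    try:
        r.move_to([x,y,430],[180,0,yaw]);G[k]=r.grab_frame('wrist');save(G[k],k+'.png')
        for l in('pail','pail_bar'):print(k,l,[(np.round(d['bbox']).tolist(),round(d['conf'],2)) for d in r.recognise(G[k],l)[:4]])
        print(k,G[k]['eye'],r.get_state()['time'])
    except r.PlanningError as e: print(k,e)
pickle.dump(G,open('G.pkl','wb'))
cv2.imwrite('pics/pp.png',np.vstack([cv2.resize(G[k]['pixels'][:,:,::-1],(480,300),interpolation=cv2.INTER_AREA) for k in G]))
E
```

```text
[ 490. -413.  145.] [ 439. -302.  140.] [np.float64(0.7801949264704269), np.float64(0.7801949264701394)] [np.float64(0.8186788858138868), np.float64(0.8186788858139334)] [ 465. -357.  142.] 121.8375103703032
cam rel [ 76.04717232  20.02497349 -19.74605242] [ 1.63820680e+02 -4.10309893e-02 -7.55403910e+01] [1.79999196e+02 1.19732092e-03 1.44246185e+01]
p1 pail [([255.0, 300.0, 105.0, 92.0], 0.95), ([394.0, 82.0, 175.0, 130.0], 0.79)]
p1 pail_bar [([394.0, 80.0, 173.0, 127.0], 0.94), ([257.0, 303.0, 103.0, 98.0], 0.94), ([199.0, 49.0, 113.0, 93.0], 0.53)]
p1 [ 430.51649318 -308.29807637  410.25560916] 3.0917
p2 pail [([310.0, 328.0, 71.0, 42.0], 0.97), ([451.0, 169.0, 175.0, 108.0], 0.9), ([383.0, 41.0, 104.0, 80.0], 0.4)]
p2 pail_bar [([451.0, 168.0, 172.0, 109.0], 0.87), ([310.0, 329.0, 74.0, 45.0], 0.84)]
p2 [ 500.94225002 -227.09588419  410.11359053] 3.75
```

View pics/pp.png

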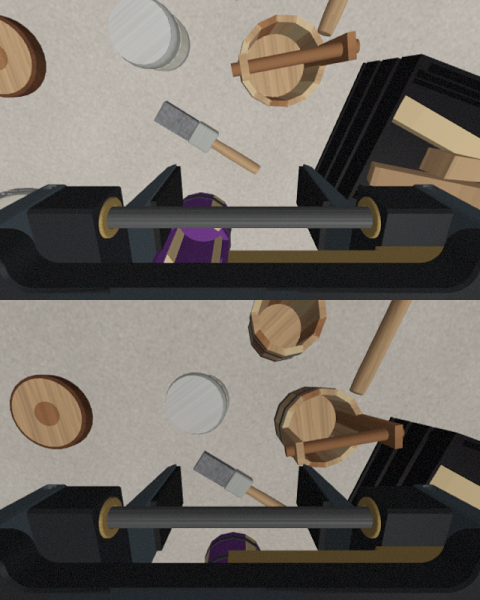

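The p1 view shows the wooden bar from full-image px (309,93) to (477,60), with a tin and a black crate beside it. In p2 it runs from (381,200) to (537,180). Now I'll triangulate these and take two wrist views of the hook.

```bash
python3 - <<'E'
from h import *
import pickle
G=pickle.load(open('G.pkl','rb'))
for a,b in[((313,93),(383,201)),((470,61),(530,181))]:
    p,e=tri((G['p1'],*a),(G['p2'],*b));print(p.round(1),np.round(e,1))
for k,(x,y) in {'k1':(540,20),'k2':(540,130)}.items():
    r.move_to([x,y,500],[180,0,0]);G[k]=r.grab_frame('wrist');save(G[k],k+'.png')
    print(k,G[k]['eye'],r.get_state()['time'],[(np.round(d['bbox']).tolist(),round(d['conf'],2)) for d in r.recognise(G[k],'hook_tip')[:2]])
pickle.dump(G,open('G.pkl','wb'))
cr=lambda f,u,v,w,h:cv2.resize(f['pixels'][v:v+h,u:u+w,::-1],(400,int(400*h/w)),interpolation=cv2.INTER_CUBIC)
cv2.imwrite('pics/kk.png',np.vstack([cv2.resize(G[k]['pixels'][:,:,::-1],(480,300),interpolation=cv2.INTER_AREA) for k in('k1','k2')]))
cv2.imwrite('pics/pc.png',np.vstack([cr(G['p1'],290,20,200,150),cr(G['p2'],360,110,200,150)]))
E
```

```text
[ 440.  -300.7  149.4] [0.5 0.5]
[ 489.2 -406.   164.3] [0.5 0.5]
k1 [618.37722207  19.25705496 479.91825268] 4.95 [([290.0, 76.0, 124.0, 152.0], 0.85)]
k2 [618.48500126 130.48025178 480.03585778] 5.5667 [([370.0, 76.0, 131.0, 151.0], 0.65)]
```

View pics/kk.png

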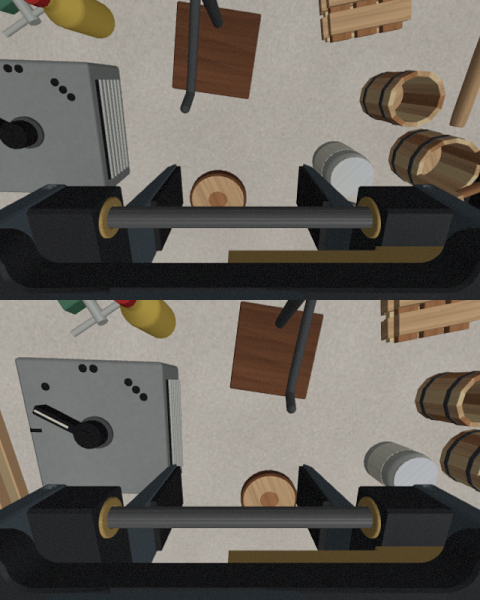

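View pics/pc.png

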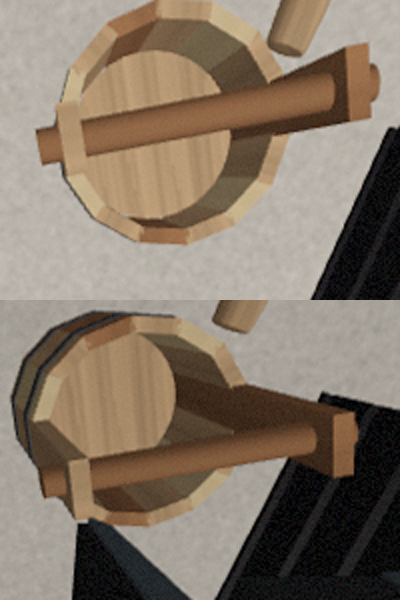

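In the hook views the tip is at k1 full px (247,144) and k2 (389,147). The arm runs straight away from the robot to the post at the top edge. In the pail crops the bar is clear of the crate at its left, robot-side end. The selector pointer is between off and one dot.

```bash
python3 - <<'E'
from h import *
import pickle
G=pickle.load(open('G.pkl','rb'))
F=pickle.load(open('F.pkl','rb'));s,t=F['scene'],F['top']
p1,p2,k1,k2=[G[k] for k in('p1','p2','k1','k2')]
def q(n,*o):
    p,e=tri(*o);print(n,p.round(1),np.round(e,1));return p
q('L cap',(p1,311,93.5),(p2,382.5,201)); q('R cap',(p1,477.5,61),(p2,538,173))
a=q('L in',(p1,332,88.5),(p2,405,197.5)); b=q('R in',(p1,457,65.5),(p2,516.5,180));print((a+b)/2,np.linalg.norm(a-b))
def tip(f,u0,u1,v0,v1):
    g=f['pixels'].max(2).astype(int);m=(g[v0:v1,u0:u1]<75)
    print('rows',[(v0+i,round(u0+np.flatnonzero(x).mean(),1),int(x.sum())) for i,x in enumerate(m) if x.sum()>2][::4])
tip(k1,225,275,90,160);tip(k2,372,412,90,160)
g=lambda x:x/.75
q('tip',(k1,247,144),(k2,389,147));q('tip top/scene',(s,374.6,204.6),(k1,247,144),(k2,389,147))
q('post',(s,489/2.5+190,308/2.5+120),(t,356/2.5+150,70/2.5+90))
q('2dots',(k1,g(13),g(69)),(k2,g(88),g(68)));q('3dots',(k1,g(64),g(90)),(k2,g(136),g(90)))
for n,(u,v) in dict(dot2=(88,68),dot3=(136,90),off=(35,130.5)).items(): print(n,onz(k2,g(u),g(v),110).round(1))
for n,(u,v) in dict(hub=(91,132),ptip=(36,109)).items(): print(n,onz(k2,g(u),g(v),139).round(1))
E
```

```text
L cap [ 439.7 -299.7  150.2] [0.1 0.1]
R cap [ 495.4 -418.6  149.8] [1.2 1.2]
L in [ 447.8 -315.2  155. ] [1.1 1.1]
R in [ 486.4 -402.   154. ] [0.2 0.2]
[ 467.12990016 -358.58103932  154.49678772] 94.98074502145091
rows [(90, np.float64(256.0), 13), (94, np.float64(254.2), 14), (98, np.float64(254.2), 14), (102, np.float64(253.3), 14), (106, np.float64(255.0), 13), (110, np.float64(253.2), 14), (114, np.float64(252.3), 14), (118, np.float64(251.3), 17), (122, np.float64(255.6), 14), (126, np.float64(252.5), 12), (130, np.float64(251.5), 12), (134, np.float64(249.5), 12), (138, np.float64(248.5), 12), (142, np.float64(247.0), 13), (146, np.float64(246.0), 11), (150, np.float64(246.5), 4)]
rows [(90, np.float64(393.0), 13), (94, np.float64(392.0), 13), (98, np.float64(391.5), 14), (102, np.float64(390.5), 12), (106, np.float64(389.5), 12), (110, np.float64(388.5), 12), (114, np.float64(388.0), 13), (118, np.float64(387.5), 12), (122, np.float64(386.5), 12), (126, np.float64(386.0), 13), (130, np.float64(387.4), 13), (134, np.float64(386.5), 12), (138, np.float64(387.5), 12), (142, np.float64(387.5), 12), (146, np.float64(388.0), 11), (150, np.float64(388.0), 5)]
tip [590.2  75.5 233. ] [1.1 1.1]
tip top/scene [590.3  75.8 228.4] [1.4 0.9 2.1]
post [718.5  55.4 236. ] [1.4 1.4]
2dots [635.9 354.3 112.6] [0.7 0.7]
3dots [604.8 290.1 105.6] [0. 0.]
dot2 [636.7 355.9 110. ]
dot3 [605.  288.3 110. ]
off [541.8 457.7 110. ]
hub [545.6 349.8 139. ]
ptip [579.3 423.  139. ]
```

```bash
cat > fit.py <<'E'
from h import *
import pickle
from scipy.optimize import least_squares
from scipy.spatial.transform import Rotation as R
G=pickle.load(open('G.pkl','rb'));F=pickle.load(open('F.pkl','rb'))
def proj(f,P):
    c=R.from_euler('xyz',f['attitude'],degrees=True).inv().apply(np.array(P)-f['eye'])@np.array(f['K']).T
    return c[:,:2]/c[:,2:]
arm=np.vstack([np.c_[np.linspace(105,10,60),np.linspace(228,210,60)],np.c_[np.linspace(10,-10,15),np.full(15,210)],np.c_[np.linspace(-10,-24,15),np.linspace(210,233,15)]])
rows={'k1':[(90,255.5),(98,254.2),(106,254),(114,252.3),(134,249.5),(138,248.5),(142,247)],'k2':[(90,393),(94,392),(98,391.5),(102,390.5),(106,389.5),(110,388.5),(114,388),(118,387.5),(134,386.8),(138,387.5),(142,387.5)]}
def res(p):
    x,y,a=p;c,s=np.cos(a),np.sin(a)
    W=lambda X,Z:np.c_[x+c*X,y+s*X,Z]
    o=[]
    for k,l in rows.items():
        u=proj(G[k],W(arm[:,0],arm[:,1]))
        # lateral distance to the projected polyline
        o+=[(lambda d:d[np.argmin(np.hypot(*d.T))][0])(u-np.array([cu,v])) for v,cu in l]
        o.append(proj(G[k],W([-24.],[237.]))[0,1]-148)
    o+=list(proj(F['scene'],W([105.],[230.]))[0]-[385.6,243.2])+list(proj(F['top'],W([105.],[230.]))[0]-[292.4,118])+list(proj(F['scene'],W([-24.],[235.]))[0]-[374.6,204.6])
    return np.array(o)
def stand():
    s=least_squares(res,[616,72,-.15],loss='soft_l1',diff_step=1e-4);return s
if __name__=='__main__':
    s=stand();print(s.x[:2].round(1),np.degrees(s.x[2]).round(2));print(s.fun.round(1))
E
python3 fit.py
python3 - <<'E'
from h import *
for p,y in(((455.4,-332.7,322),114.7),((618,71,394),81.),((470,94,430),81.),((570,412,310),58.),((600,358,310),-2.)):
    j=r.ik(p,[180,0,y]);print(p,y,None if j is None else np.round(j,1))
E
```

```text
(455.4, -332.7, 322) 114.7 [-42.2  28.9  91.4   0.   59.8 -66.9]
(618, 71, 394) 81.0 [ 1.1 28.6 78.3 -0.  73.1 10.1]
(470, 94, 430) 81.0 [ 4.2 15.  94.9 -0.  70.2 13.2]
(570, 412, 310) 58.0 [31.  39.7 70.6 -0.  69.7 63. ]
(600, 358, 310) -2.0 [ 25.9  39.3  71.4  -0.   69.3 117.9]Traceback (most recent call last):
  File "fit.py", line 25, in <module>
    s=stand();print(s.x[:2].round(1),np.degrees(s.x[2]).round(2));print(s.fun.round(1))
  File "fit.py", line 23, in stand
    s=least_squares(res,[616,72,-.15],loss='soft_l1',diff_step=1e-4);return s
    return func(*args, **kwargs)
    vector_fun = VectorFunction(
        fun_wrapped,
    ...<6 lines>...
        workers=workers
    )
    self._update_fun()
    ~~~~~~~~~~~~~~~~^^
    self.f = self.fun_wrapped(xp_copy(self.x))
             ~~~~~~~~~~~~~~~~^^^^^^^^^^^^^^^^^
    return np.atleast_1d(self.fun(x))
                         ~~~~~~~~^^^
    return self.f(x, *self.args, **self.kwargs)
           ~~~~~~^^^^^^^^^^^^^^^^^^^^^^^^^^^^^^
  File "fit.py", line 19, in res
    o.append(proj(G[k],W([-24.],[237.]))[0,1]-148)
                       ~^^^^^^^^^^^^^^^
  File "fit.py", line 13, in <lambda>
    W=lambda X,Z:np.c_[x+c*X,y+s*X,Z]
                         ~^~
TypeError: can't multiply sequence by non-int of type 'numpy.float64'
```

```bash
sed -i 's/W=lambda X,Z:np.c_\[x+c\*X,y+s\*X,Z\]/W=lambda X,Z:np.c_[x+c*np.asarray(X),y+s*np.asarray(X),Z]/' fit.py; python3 fit.py
python3 - <<'E'
from h import *
y=114.7;g=(467.5-29*.418,-359.1+29*.909)
r.move_to([*g,392],[180,0,y]);print(r.get_state()['time'])
print('hit',r.movel([*g,150+r.grasp_offset],speed=120,threshold=12))
r.move_gripper(0.0);s=r.get_state();print(s['time'],s['gripper_width'],s['grasp_force'],s['position'])
r.movel([*g,322+12],speed=60);s=r.get_state();print(s['time'],s['gripper_width'],s['grasp_force'],s['ft_force'],s['moment'])
E
```

```text
[612.8  73.3] -8.15
[ 0.2  1.1  0.8  1.8  1.   0.4  0.3 -0.5 -0.  -0.  -0.5 -0.5 -0.2  0.1
 -0.1 -0.6 -0.9 -1.  -0.5 -0.3  0.   0.2 -1.3  1.   0.1 -2.1]
8.15
hit False
10.05 0.1458434857099866 29.99988466501236 [ 455.45569939 -332.71901303  321.98124925]
10.4 0.144887052401958 29.998896718025208 [-0.81489603 -0.17523897 -4.42845445] [ 0.15629723 -0.05206723  0.01874467]
```

```bash
cat >> h.py <<'E'
SX,SY,SA=612.8,73.3,-8.15
def hang(d,z,off=29):
    a=np.radians(SA);y=a+np.pi/2
    return [SX+d*np.cos(a)+off*np.cos(y),SY+d*np.sin(a)+off*np.sin(y),z+r.grasp_offset]
E
python3 - <<'E'
from h import *
s=r.get_state()['position'];r.movel([s[0],s[1],172+300],speed=150)
r.move_to(hang(-150,300),[180,0,90+SA])
r.movel(hang(-150,254),speed=150)
r.sleep(.4)
st=r.get_state();print(st['time'],st['gripper_width'],st['ft_force'],st['moment'])
f=r.grab_frame('scene');t=r.grab_frame('top');w=r.grab_frame('wrist')
import pickle;pickle.dump((f,t,w),open('H.pkl','wb'))
a=cv2.resize(f['pixels'][110:270,290:450,::-1],(400,400),interpolation=cv2.INTER_CUBIC)
b=cv2.resize(w['pixels'][:,:,::-1],(400,250),interpolation=cv2.INTER_AREA);b=np.vstack([b,np.zeros((150,400,3),np.uint8)])
cv2.imwrite('pics/h1.png',np.hstack([a,b]))
E
```

```text
14.0 0.1465429019722425 [ 0.74282878  0.40625294 -4.92050959] [ 0.10145229 -0.06718292 -0.05022167]
```

View pics/h1.png

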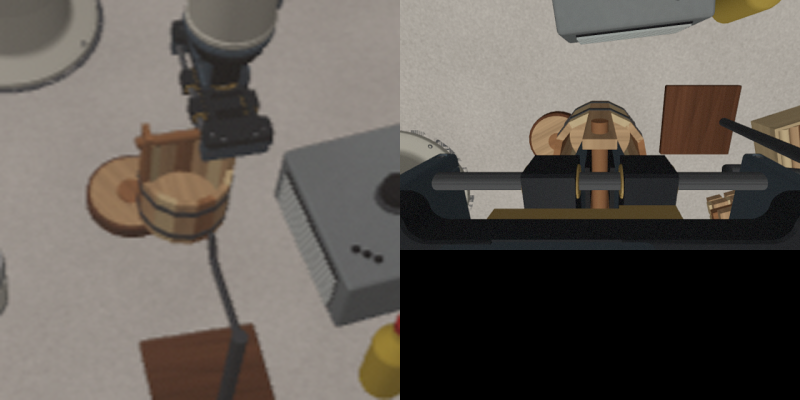

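The pail hangs upright in the gripper (left crop 190,190). The hook tip points at it from the stand side, and the bar is straight across the hook. I'll slide it in now.

```bash
python3 - <<'E'
from h import *
print('hit',r.movel(hang(0,254),speed=110,threshold=8));st=r.get_state();print(st['time'],st['ft_force'],st['position'],hang(0,254))
f=r.grab_frame('scene');w=r.grab_frame('wrist')
a=cv2.resize(f['pixels'][140:300,290:450,::-1],(400,400),interpolation=cv2.INTER_CUBIC)
b=cv2.resize(w['pixels'][:,:,::-1],(400,250),interpolation=cv2.INTER_AREA);b=np.vstack([b,np.zeros((150,400,3),np.uint8)])
cv2.imwrite('pics/h2.png',np.hstack([a,b]))
E
```

```text
hit False
15.6667 [-0.3212864   0.20709824 -4.74176766] [616.49350219 102.11759089 426.07503043] [np.float64(616.9111889672495), np.float64(102.00710931590929), 426.0]
```

View pics/h2.png

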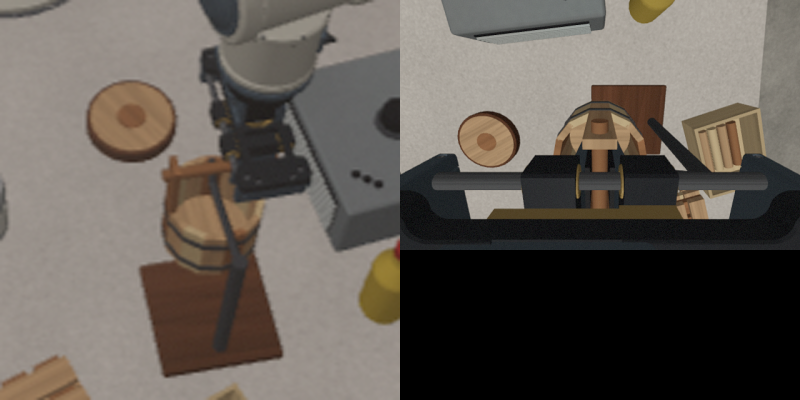

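The hook arm passes under the crossbar at crop (213,172), close to the pail's middle, and there was no contact. I'll lower it, let go and check.

```bash
python3 - <<'E'
from h import *
r.movel(hang(0,230),speed=80)
print('hit',r.movel(hang(0,217),speed=15,threshold=3));st=r.get_state();print(st['time'],st['ft_force'],st['position'][2]-172)
r.move_gripper(0.7);st=r.get_state();print(st['time'],st['gripper_width'],st['ft_force'])
r.movel(hang(0,290),speed=120)
r.sleep(.3)
# retreat toward selector pre-pose: measured from dots
c=np.array([539.2,359.7])
r.move_to([c[0]-95,c[1]-20,440],[180,0,0])
f=r.grab_frame('scene');w=r.grab_frame('wrist');print(r.get_state()['time'])
import pickle;pickle.dump((f,w),open('J.pkl','wb'))
a=cv2.resize(f['pixels'][170:290,320:440,::-1],(400,400),interpolation=cv2.INTER_CUBIC)
b=cv2.resize(w['pixels'][0:320,160:480,::-1],(400,400),interpolation=cv2.INTER_CUBIC)
cv2.imwrite('pics/j.png',np.hstack([a,b]))
E
```

```text
hit True
16.8167 [1.11946442 0.26835197 3.54052989] 221.1544428655585
17.7083 0.701315403895387 [ 0.04633094  0.35549008 -0.03771202]
20.5667
```

View pics/j.png

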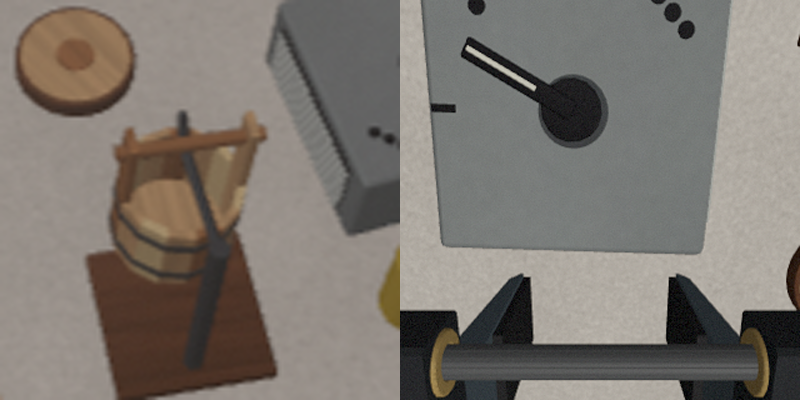

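The pail hangs freely and upright. The hook crosses the bar at crop x≈186, between ears at 122 and 262, so near the middle. The wrist view shows the hub at full px (298,88), the pointer tip at (214,38), off at (194,86) and one dot at (221,5).

```bash
python3 - <<'E'
from h import *
import pickle
f,w=pickle.load(open('J.pkl','rb'))
P=lambda u,v,z:onz(w,(u-400)/1.25+160,v/1.25,z)[:2]
hub=P(574,108,139);off=P(443,108,110);d1=P(476,6,110);d3=P(673,13,110);tip=P(465,47,139)
print(hub.round(1),off.round(1),d1.round(1),d3.round(1),tip.round(1))
for n,p in(('off',off),('d1',d1),('d3',d3),('tip',tip)):
  for c in(hub,np.array([539.2,359.7])):
    d=p-c;print(n,np.hypot(*d).round(1),np.degrees(np.arctan2(*d)).round(1))
E
```

```text
[540.7 356.6] [542.4 456.3] [609.8 425.8] [605.5 287.7] [578.1 426.9]
off 99.7 1.0
off 96.6 1.9
d1 97.7 45.0
d1 96.7 46.9
d3 94.6 136.7
d3 97.9 137.3
tip 79.6 28.0
tip 77.7 30.1
```

```bash
cat >> h.py <<'E'
C=np.array([539.6,359.0])
def sel(cw,z,rad=56):
    a=np.radians(90-cw);return [C[0]+rad*np.cos(a),C[1]+rad*np.sin(a),z+r.grasp_offset],[180,0,90-cw]
E
python3 - <<'E'
from h import *
r.move_to(*sel(29.5,200))
print('hit',r.movel(sel(29.5,138)[0],speed=80,threshold=8));s=r.get_state();print(s['time'],s['position'][2])
r.move_gripper(0.0);s=r.get_state();print(s['time'],s['gripper_width'],s['grasp_force'],s['ft_force'])
for a in np.linspace(29.5,92,7)[1:]:
    p,o=sel(a,138);r.movel(p,o,speed=40);s=r.get_state();print(round(s['time'],2),np.round(s['ft_force'],1),np.round(s['moment'],2))
r.sleep(.2);r.move_gripper(0.6)
r.movel(sel(92,230)[0],speed=120)
r.move_to([C[0]-95,C[1]-20,440],[180,0,0])
f=r.grab_frame('scene');w=r.grab_frame('wrist');print(r.get_state()['time'])
a=cv2.resize(f['pixels'][110:310,290:490,::-1],(400,400),interpolation=cv2.INTER_CUBIC)
b=cv2.resize(w['pixels'][0:320,160:480,::-1],(400,400),interpolation=cv2.INTER_CUBIC)
cv2.imwrite('pics/l.png',np.hstack([a,b]))
import pickle;pickle.dump((f,w),open('L.pkl','wb'))
E
```

```text
hit False
22.525 310.4723566723352
23.3417 0.14805482663594313 29.998505115509033 [ 3.27898977 -1.56207402 -1.10861511]
23.75 [ 2.3 -0.7 -0.4] [-0.23 -0.56  0.05]
24.16 [ 3.6 -0.5 -1.1] [-0.32 -0.76  0.11]
24.57 [ 5.8 -0.4 -1.3] [-0.28 -0.97  0.11]
24.98 [ 6.  -1.3 -1.4] [-0.26 -1.05  0.03]
25.38 [ 6.2 -1.3 -1.3] [-0.28 -1.11  0.05]
25.79 [ 6.2 -1.  -2.2] [-0.21 -1.13 -0.1 ]
28.45
```

View pics/l.png

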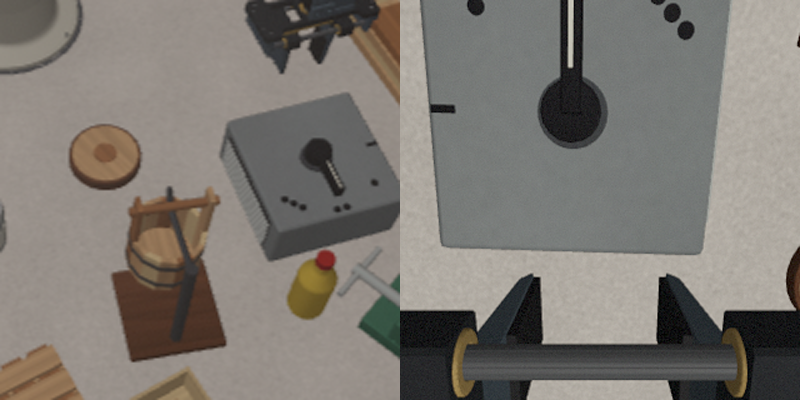

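The scene crop shows the pointer aimed at the two dots (342,208) and the pail still hanging. I'll check the angle numerically from the white line before handing in.

```bash
python3 - <<'E'
from h import *
import pickle
f,w=pickle.load(open('L.pkl','rb'))
g=w['pixels'].min(2).astype(int);pts=[]
for v in range(1,50):
    u=np.flatnonzero(g[v,285:310]>130)+285
    if 2<=len(u)<10: pts.append(onz(w,u.mean(),v,139)[:2])
pts=np.array(pts);vx,vy,x,y=cv2.fitLine(pts.astype(np.float32),cv2.DIST_L2,0,.01,.01).ravel()
print(len(pts),'line dir deg',np.degrees(np.arctan2(vy,vx))%180, pts[0],pts[-1]);print('blower +x at -2 ; rad from C',pts[0]-C)
E
```

```text
49 line dir deg 177.99207 [604.71910251 357.22485681] [570.06914945 358.31976461]
blower +x at -2 ; rad from C [65.11910251 -1.77514319]
```

The white line points at −2.0°, the same as the blower's +x (two dots). Handing in.

```bash
python3 -c "
from h import *
print(r.close_job(), r.get_state()['time'])"
```

```text
the job is handed in; nothing more can be done
the job is handed in; nothing more can be done
```

The pail hangs upright and free on the stand's hook, which sits near the middle of its crossbar. The selector points at the two-dot mark (measured at −2.0°, the same as my estimate of the mark's direction). The job was handed in after about 28.5 s on the robot's clock.

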